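Fit the missing stop post in the shelf

ROBOT

A 7-joint arm with a two-finger parallel gripper is mounted at the origin on the work surface. World frame = base frame: x ahead of the robot, y to its left, z up, the work surface at z = 0. Lengths are in m, angles in degrees, forces in N, time in s.
With the tool pointing down it reaches from about 0.425 to 0.975 m from the base axis. Payload 16.7 kg.
Tool frame: the origin (TCP) lies where the fingers leave the gripper's body, on its centre line; the fingertips stand 73 mm ahead of it and the grasp point (between the pads) lies 54 mm ahead of it; x points along the fingers, y is the direction in which the jaws open and shut, and the axes are right-handed (so a half turn about x gives the same grasp; the last joint's range is limited). The gripper opens to 85 mm and grips with 20 to 120 N. Pads are 22 mm wide; open, the fingers measure 114 mm over their backs; the gripper's body (76 mm by 85 mm) begins 54 mm behind the grasp point. The pads swing forward as they close: fully open they stand 13 mm farther back than shut.
Start: joints at [57.897, 24.414, 4.234, 92.017, -1.954, 63.644, -3.845], TCP at [0.27, -0.619, 0.304] pointing down, gripper open.
Joint ranges: [-163.25, 163.25], [-28.42, 122.38], [-70.27, 78.77], [12.13, 141.07], [-58.53, 238.53], [9.26, 117.41], [-156.51, 156.51]. Speed limits (degrees/s): [108.29, 108.29, 136.94, 136.94, 172.46, 172.46, 172.46].

INTERFACE

Orientations are given as [roll, pitch, yaw] about the fixed x, y, z axes, in that order (R = Rz(yaw) Ry(pitch) Rx(roll)).
In Python, from cell import arm gives the robot as it stands. The module is installed in compiled form; this text tells all that it offers.
- The arm moves only by the tool jog_arm, never from a script. Its argument "plan" is one flat list of numbers, 6 for each row, row after row: the shift along the world's x, y, z as a fraction of full scale, then the turn, a rotation vector about the world's x, y, z as a fraction of full scale. A call has 1 to 20 rows; each row shifts and turns the commanded pose from where the row before left it; what a row does not reach is not made up. Full scale, the value 1, is 50 mm for a shift and 0.1 rad for a turn. A row lasts 1/8 s, in which the tool goes at most 62.5 mm and 10.7 degrees, less where a joint would pass 70% of its speed; a pose out of reach is approached as far as the arm can. A call with a number of a shift or a turn outside -1 to 1 is refused whole. A call with a gripper value outside its range is refused whole. "hand" is the closure, from 0 (fully open) to 1 (shut), set as the call begins (left out, the last holds). The fingers move at their own pace and stop on an object; "squeeze" is the grip in N (left out, the last holds). Time passes only in rows, so rows that do not move let the fingers close. It gives the time, the measured TCP pose, the force and the opening at its end, in the units of the state.
- arm.read_state(): the state, without advancing time (a new reading comes with each control period).
- arm.get_image(name): name is "scene" or "top"; returns a dict with "img" (384x512x3 uint8, red, green, blue), "intrinsics" (3x3 intrinsics, pixels), "distortion" ([k1, k2, p1, p2, k3] as OpenCV has them; the pictures are not rectified), "rvec" (rotation vector, rad) and "tvec" (3), from world to camera coordinates, as OpenCV has them. Camera axes: x right, y down, z forward; pixel columns grow to the right and rows downward; lengths in m; the calibration is good to about 2 mm. A picture is of the moment at which its call begins. There is no depth.
- arm.hand_in(): hands the job in, once; it reports no verdict.
The state is a dict: "clock": time; "q": joint angles; "qvel": joint speeds; "effort": joint torques, N m; "eef_pos": TCP position; "ee_rot": TCP orientation; "force": force on the tool from outside, world axes, zero at the start; "moment": the same for the moment, N m; "grip_width": finger opening in m.
Only numpy, scipy, OpenCV 4.12 (cv2) and the standard library are available. Lean on these libraries where they do the work, as an engineer would, in place of code of your own. Each camera call takes 0.05 s, during which the arm holds its last target. There are 200 camera calls.

TASK

Take the spare stop post out of its wooden holder and fit it in the shelf bay that has none: under the upper shelf, feel for the hidden hole in the deck board with the post's spigot and keep hold of the post until the spigot is well into the hole. Leave the post standing upright, fully home with its flange flat on the board, and do not disturb the crockery on the deck or the tray on the bench, nor knock the shelving.

Things in the scene. Friction and masses are not known exactly. Their poses are not given: they have to be found in the camera images.
- rack: Bench-top steel shelving, 490 wide, 306 deep, its open front to the robot's left. Origin at bench level under the middle bay's nominal hole; x to its rear, y along it. Bays at y -110, 0, 110, all on x = 0; deck top z 52. The one bay with no post has an open hole, 20 mm across, 38 deep, up to 11 mm off nominal in x and 9 in y (boards lie loose). Front beam x -85, top z 60; upper shelf's front edge x -85, underside z 360.
- post_center (a point): Spare stop post: middle of its 30 mm square aluminium tube, 100 mm tall (faces square to the point's x and y; z up its axis); grip the tube here or up to 15 mm lower. Below the tube are a 54 x 54 x 5 mm flange and a 34 mm round steel spigot, 18 mm thick, its last 4 mm tapering to 14 mm. Overall 139 mm, 0.2 to 0.45 kg. It starts standing in the holder, spigot in its hole, 1 mm play all round.
- post_foot (a point): The same post: centre of its flange's underside, 55 mm below post_center and 34 mm above the spigot's tip. This face lies flat on the deck board when the post is home.
- holder: Light wooden block fixed on the bench, 80 (x) x 130 (y) x 50 mm high, origin under its centre on the bench. Two holes on its y axis, at +32 mm (the post stands here) and -32 mm (empty). It may be in either of two places, the nearer or the farther.
- stop_a_top (a point): Top centre of one of the two stop posts already fitted (same form as the spare, fixed), 105 mm above the deck; it stands in one of the three bays, its board as loosely laid (up to 11 mm off nominal).
- stop_b_top (a point): Top centre of the other fitted stop post, likewise. The bay with neither is the one to fill.
- vase_center (a point): White ring-shaped vase, 185 mm tall and 60 to 70 mm thick, standing loose on the deck about 122 mm behind the row of posts; leave alone. Point 100 mm above its foot.
- mug_center (a point): White mug, 82 mm across and 95 mm tall, loose on the deck about 122 mm behind the posts; leave alone. Point half-way up.
- tray_center (a point): Dark wooden tray, 90 x 140 x 35 mm, loose on the bench in the other place; leave alone. Point half-way up.

How it is judged (in metres and radians):
On the way, in this order (a step that is already met when the one before it is completed fails the run):
1. the post is lifted clear of its holder in the gripper (height (world z) of post_foot above 0.09 m and contact force between the fingers and post above 0.5 N), for 0.1 s.
2. the spigot is at least 10 mm down in the open board's hole while the gripper still holds the post (z of post_foot in the frame of rack below 0.076 m and x of post_foot in the frame of rack between -0.025 and 0.025 m and y of post_foot in the frame of rack between -0.135 and 0.135 m and angle between post_foot's own z axis and vertical below 0.15 rad and contact force between the fingers and post above 0.5 N), for 0.1 s.
At the end, for the whole second after the job is handed in: The post stands in the hole of the bay that had none: flange underside within 3 mm of the deck's top, upright within 4 degrees, at rest and released (z of post_foot in the frame of rack below 0.055 m and x of post_foot in the frame of rack between -0.025 and 0.025 m and y of post_foot in the frame of rack between -0.135 and 0.135 m and angle between post_foot's own z axis and vertical below 0.07 rad and linear speed of post below 0.02 m/s); the robot touches nothing.
It fails at once if the vase, mug or tray is shifted by more than 20 mm (distance of any of vase_center, mug_center, tray_center from where it was at the start of the episode above 0.02 m).
It fails at once if the arm or gripper knocks the shelving with more than 20 N (contact force between any of the arm, the fingers and rack above 20 N).
It also fails if it takes over 61 s, if anything falls off the work surface, if the arm or the gripper's body presses on something with over 40 N, if the wrist force passes 120 N, or if a joint passes its speed limit or range.

## Working session

There is one attempt and no reset: what is moved stays moved. The work goes in short steps, Python scripts to look and compute and a tool call to move; the robot and the scene stay as the last step left them, time stands still between calls to the robot, and variables do not carry over. Pictures are saved under pics/ and viewed, about 8 in all and at most 12, crops included, and the job is handed in when it is done.

Besides the shell and the picture viewer there is one more tool, called as name(argument=value, ...), one argument or row to a line, values as JSON. jog_arm: Moves the arm, as the interface text tells. Shift numbers are shares of 50 mm and turn numbers shares of 0.1 rad, none past 1 either way. Its arguments: {"type":"object","properties":{"plan":{"type":"array","items":{"type":"number"}},"hand":{"type":"number"},"squeeze":{"type":"number"}},"required":["plan"]}

```bash
mkdir -p pics; cat > h.py <<'E'
import numpy as np, cv2
from cell import arm
def shot(name,fn,crop=None,k=1):
    d=arm.get_image(name); im=d["img"][:,:,::-1].copy()
    np.savez(f"pics/{fn}.npz",**d)
    if crop: x0,y0,x1,y1=crop; im=im[y0:y1,x0:x1]
    if k!=1: im=cv2.resize(im,None,fx=k,fy=k,interpolation=cv2.INTER_CUBIC)
    cv2.imwrite(f"pics/{fn}.png",im); return d
def ray(d,uv):
    p=cv2.undistortPoints(np.array([[uv]],float),d["intrinsics"],d["distortion"])[0,0]
    R=cv2.Rodrigues(np.array(d["rvec"],float))[0]; t=np.array(d["tvec"],float).ravel()
    return -R.T@t, R.T@np.array([p[0],p[1],1])
def atz(d,uv,z):
    c,r=ray(d,uv); return c+r*(z-c[2])/r[2]
def tri(d1,u1,d2,u2):
    c1,r1=ray(d1,u1); c2,r2=ray(d2,u2)
    s=np.linalg.lstsq(np.c_[r1,-r2],c2-c1,rcond=None)[0]
    a=c1+s[0]*r1;b=c2+s[1]*r2; return (a+b)/2,np.linalg.norm(a-b)
def proj(d,P):
    return cv2.projectPoints(np.array(P,float).reshape(-1,3),np.array(d["rvec"],float),np.array(d["tvec"],float),d["intrinsics"],d["distortion"])[0][:,0]
E
python3 - <<'E'
from h import *
for n in("scene","top"):
    d=shot(n,n+"0",k=1.5); print(n,ray(d,(256,192)))
s=arm.read_state();print(s)
E
```

```text
scene (array([1.11279168, 0.3549469 , 0.564901  ]), array([-0.69871219, -0.4502204 , -0.55608398]))
top (array([ 0.46178381, -0.02319165,  1.29977309]), array([ 0.0665324 ,  0.00146008, -0.9977924 ]))
{'clock': 0.1, 'q': array([57.89770507, 24.44617554,  4.23129239, 92.04602669, -1.95473072,
       63.64331371, -3.8440817 ]), 'qvel': array([ 0.00518108, -0.01586762,  0.00172928, -0.09505026,  0.01218005,
       -0.02250334, -0.05286977]), 'effort': array([ 1.06915270e-02, -9.51523590e+01,  3.77208754e+00, -4.64393914e+01,
        1.96448254e-02,  6.66670254e-03, -6.83893791e-05]), 'eef_pos': array([ 0.26943422, -0.61860678,  0.30329884]), 'ee_rot': array([-86.83617746,  89.93662237, 116.69885331]), 'force': array([-0.38133058,  0.50661457, -0.1487068 ]), 'moment': array([ 0.07023679, -0.00516554, -0.00992999]), 'grip_width': 0.08505360333064968}
```

View pics/scene0.png

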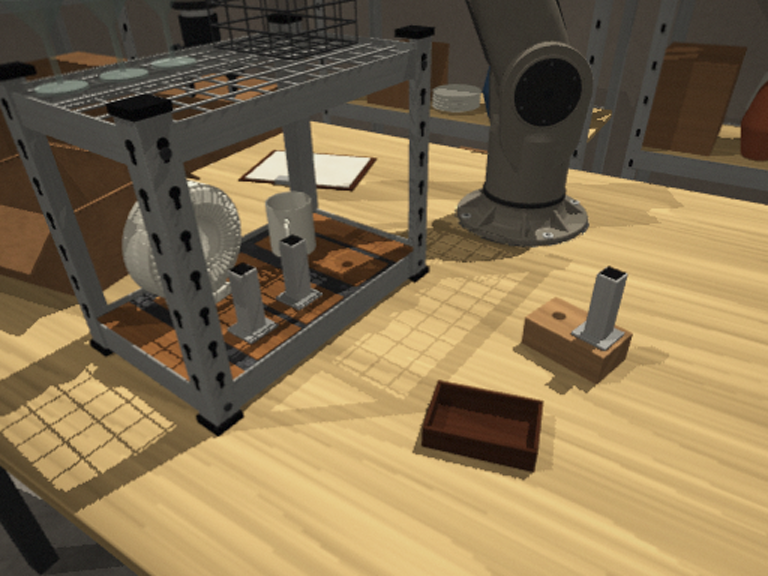

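View pics/top0.png

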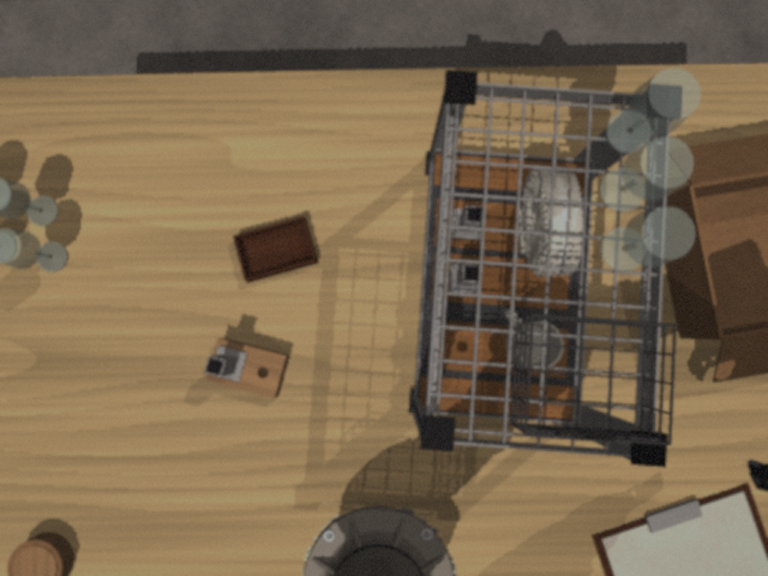

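Both cameras see the empty bay's hole, at about (347,265) in scene and (463,346) in top in the enlarged pictures. It is the bay nearest the robot. The spare post stands in the nearer holder and the tray is in the farther place. Next I'll measure from enlarged crops.

```bash
python3 - <<'E'
from h import *
S=dict(np.load("pics/scene0.npz"));T=dict(np.load("pics/top0.npz"))
a=S["img"][165:260,340:430,::-1]; b=T["img"][215:275,130:200,::-1]; c=S["img"][150:235,150:290,::-1]; d=T["img"][130:300,270:400,::-1]
f=lambda x,w,h:cv2.resize(x,(w,h),interpolation=cv2.INTER_CUBIC)
def fit(x,k): return cv2.resize(x,None,fx=k,fy=k,interpolation=cv2.INTER_CUBIC)
A=np.zeros((600,800,3),np.uint8)
for im,k,x,y in((a,3,0,0),(b,4,0,290),(c,3,285,0),(d,2,300,258)):
    q=fit(im,k);h,w=min(q.shape[0],600-y),min(q.shape[1],800-x);A[y:y+h,x:x+w]=q[:h,:w]
cv2.imwrite("pics/crops.png",A)
g=lambda *p:(p[0]/1.5,p[1]/1.5)
print("post",tri(S,g(611,272),T,g(215,366)), atz(S,g(611,272),.155),atz(T,g(215,366),.155))
print("hole",atz(S,g(347,265),.052),atz(T,g(463,346),.052))
print("stops",tri(S,g(293,241),T,g(472,273)),tri(S,g(243,270),T,g(474,214)))
print("rack bottoms front feet",atz(S,g(220,425),0),atz(S,g(418,275),0))
print("basket top",[atz(T,g(*p),.5) for p in((515,430),(672,325))], proj(S,[[0,0,0],[.3,0,.4],[.3,0,.6]])*1.5)
s=arm.read_state()
from scipy.spatial.transform import Rotation as Ro
print(Ro.from_euler('xyz',s['ee_rot'],degrees=True).as_matrix().round(3))
E
```

```text
post (array([0.41121069, 0.26491588, 0.15587149]), np.float64(0.002908076663362051)) [0.40872159 0.26600695 0.155     ] [0.41156737 0.26368725 0.155     ]
hole [ 0.43992065 -0.15504595  0.052     ] [ 0.43667097 -0.16385477  0.052     ]
stops (array([ 0.55936303, -0.16802618,  0.15390188]), np.float64(0.005953407258262455)) (array([ 0.65991109, -0.17430032,  0.15401835]), np.float64(0.00506500310804282))
rack bottoms front feet [ 0.79470019 -0.11598555  0.        ] [ 0.33340869 -0.07087163  0.        ]
basket top [array([ 0.34763854, -0.17142819,  0.5       ]), array([ 0.46638376, -0.35872905,  0.5       ])] [[ 519.23959912  214.40003085]
 [ 476.50933282   45.62016482]
 [ 488.80049569 -126.58054339]]
[[-0.     0.399 -0.917]
 [ 0.001 -0.917 -0.399]
 [-1.    -0.001  0.   ]]
```

View pics/crops.png

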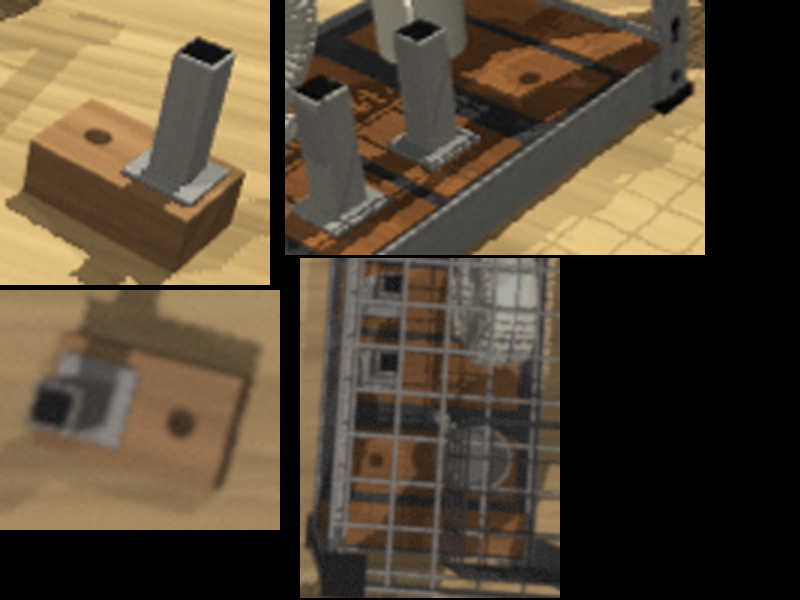

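```bash
python3 - <<'E'
from h import *
S=dict(np.load("pics/scene0.npz"));T=dict(np.load("pics/top0.npz"))
sa=lambda x,y:(340+x/3,165+y/3); sc=lambda x,y:(150+(x-285)/3,150+y/3)
tb=lambda x,y:(130+x/4,215+(y-290)/4); td=lambda x,y:(270+(x-300)/2,130+(y-258)/2)
P=lambda n,*a:print(n,*[np.round(q[:2],4) for q in a])
P("postT",atz(S,sa(207,51),.155),atz(T,tb(53,404),.155))
print(tri(S,sa(207,51),T,tb(53,404)))
P("hhole",atz(S,sa(97,136),.05),atz(T,tb(180,424),.05))
P("flangeS l,n,r",*[atz(S,sa(*p),.055) for p in((122,172),(192,206),(229,178))])
P("flangeT tr,br",*[atz(T,tb(*p),.055) for p in((137,368),(120,447))])
P("holderT tr,br",*[atz(T,tb(*p),.05) for p in((248,375),(218,488))])
P("tophole rect S l,t,r,b",*[atz(S,sa(*p),.155) for p in((176,55),(196,38),(236,53),(212,67))])
P("hole",atz(S,sc(529,78),.052),atz(T,td(376,460),.052))
P("stopA",atz(S,sc(420,30),.157),atz(T,td(386,361),.157))
P("stopB",atz(S,sc(322,88),.157),atz(T,td(391,283),.157))
P("flangeA S",*[atz(S,sc(*p),.057) for p in((388,152),(427,170),(477,136))])
P("beam top S",*[atz(S,sc(*p),.060) for p in((380,250),(655,65))])
P("mugtop T",atz(T,td(482,458),.147))
E
```

```text
postT [0.4096 0.2695] [0.4128 0.2639]
(array([0.41202378, 0.26685139, 0.1552144 ]), np.float64(0.0060362935806036215))
hhole [0.3942 0.2065] [0.3934 0.203 ]
flangeS l,n,r [0.4345 0.2368] [0.4472 0.289 ] [0.4025 0.3034]
flangeT tr,br [0.4322 0.2314] [0.3787 0.2431]
holderT tr,br [0.4262 0.1561] [0.3496 0.1771]
tophole rect S l,t,r,b [0.425  0.2532] [0.3964 0.259 ] [0.4025 0.2865] [0.428  0.2771]
hole [ 0.4372 -0.157 ] [ 0.4358 -0.162 ]
stopA [ 0.5603 -0.1639] [ 0.5623 -0.1658]
stopB [ 0.6598 -0.1692] [ 0.6616 -0.1746]
flangeA S [ 0.5931 -0.1835] [ 0.5961 -0.1411] [ 0.5389 -0.1362]
beam top S [ 0.6904 -0.1052] [ 0.3733 -0.0658]
mugtop T [ 0.4382 -0.2854]
```

The numbers agree with each other. The post is at about (0.4115, 0.2665) with yaw of about −13°, and the hole is at about (0.4365, −0.160). I'll first rise and draw in, clear of the rack.

jog_arm(
  plan=[-0.14,0.32,1,0,0,0,-0.14,0.32,1,0,0,0,-0.14,0.32,1,0,0,0,-0.14,0.32,1,0,0,0,-0.14,0.32,1,0,0,0,-0.14,0.32,1,0,0,0,-0.14,0.32,1,0,0,0,-0.14,0.32,1,0,0,0,-0.14,0.32,1,0,0,0,-0.14,0.32,1,0,0,0],
  hand=0,
)

```text
clock: 1.35
eef_pos: [0.1998, -0.4628, 0.7895]
ee_rot: [101.4, 89.7, -55.2]
force: [-0.8, -1.1, -0.1]
grip_width: 0.0855
```

jog_arm(
  plan=[0.63,0.75,0,0,0,0.55,0.63,0.75,0,0,0,0.55,0.63,0.75,0,0,0,0.55,0.63,0.75,0,0,0,0.55,0.63,0.75,0,0,0,0.55,0.63,0.75,0,0,0,0.55,0.63,0.75,0,0,0,0.55,0.3,1,0,0,0,0.55,0.3,1,0,0,0,0.55,0.3,1,0,0,0,0.55,0.3,1,0,0,0,0.55,-0.2,1,-0.3,0,0,0.55,-0.2,1,-0.3,0,0,0.55,-0.2,1,-0.3,0,0,0.55,-0.2,1,-0.3,0,0,0.55,-0.2,1,-0.3,0,0,0.55,-0.2,1,-0.3,0,0,0.55],
)

```text
clock: 3.48
eef_pos: [0.4211, 0.3006, 0.6969]
ee_rot: [92.6, 89.8, -10.2]
force: [0.8, -0.9, -0.1]
grip_width: 0.0855
```

jog_arm(
  plan=[0.05,0.21,-0.85,-0.96,0.22,0,0.05,0.21,-0.85,-0.96,0.22,0,0.05,0.21,-0.85,-0.96,0.22,0,0.05,0.21,-0.85,-0.96,0.22,0,0.05,0.21,-0.85,-0.96,0.22,0,0.05,0.21,-0.85,-0.96,0.22,0,0.05,0.21,-0.85,-0.96,0.22,0,0.05,0.21,-0.85,-0.96,0.22,0],
)

```text
clock: 4.47
eef_pos: [0.4417, 0.3834, 0.3559]
ee_rot: [0.2, 44.7, -102.6]
force: [1.4, 0.5, 0.7]
grip_width: 0.0857
```

```bash
cat >> h.py <<'E'
from scipy.spatial.transform import Rotation as Ro
def st():
    s=arm.read_state(); R=Ro.from_euler('xyz',s['ee_rot'],degrees=True).as_matrix()
    print("t",s['clock'],"pos",s['eef_pos'].round(4),"F",s['force'].round(1),"M",s['moment'].round(2),"w",round(s['grip_width'],4)); print("q",s['q'].round(1)); print("toolx",R[:,0].round(3),"tooly",R[:,1].round(3)); return s,R
def turn(R,yaw,tilt):
    "rotvec (units 0.1 rad) from R to tool heading (jaw at yaw deg, tilt deg below horizontal)"
    a,t=np.radians([yaw,tilt]); y=np.array([np.cos(a),np.sin(a),0]); x=np.array([np.sin(a)*np.cos(t),-np.cos(a)*np.cos(t),-np.sin(t)])
    return Ro.from_matrix(np.c_[x,y,np.cross(x,y)]@R.T).as_rotvec()/.1, x
E
python3 - <<'E'
from h import *
s,R=st(); r,x=turn(R,-13,45); print(r,x)
for b in(0,.08):print((np.array([.4115,.2665,.107])-(.054+b)*x-s['eef_pos'])/.05)
E
```

```text
t 4.475 pos [0.4417 0.3834 0.3559] F [1.4 0.5 0.7] M [ 0.7  -0.22 -0.01] w 0.0857
q [-33.6  35.8 -32.9  81.2  26.7 113.6 -81.4]
toolx [-0.155 -0.694 -0.703] tooly [ 0.975 -0.221  0.003]
[ 0.06173422  0.01574777 -0.04037013] [-0.15906442 -0.68898368 -0.70710678]
[-0.43305026 -1.59452815 -4.21387094]
[-0.1785472  -0.49215427 -3.08250009]
```

jog_arm(
  plan=[-0.04,-0.1,-0.6,0,0,0,-0.04,-0.1,-0.6,0,0,0,-0.04,-0.1,-0.6,0,0,0,-0.04,-0.1,-0.6,0,0,0,-0.02,-0.1,-0.6,0,0,0,0,0,0,0,0,0],
)

```text
clock: 5.22
eef_pos: [0.4323, 0.3572, 0.2058]
ee_rot: [0.1, 44.7, -102.7]
force: [0.2, -0.1, 1.2]
grip_width: 0.0854
```

```bash
python3 - <<'E'
from h import *
s,R=st(); r,x=turn(R,-13,45); print(r,x)
for b in(0,.08):print((np.array([.4115,.2665,.107])-(.054+b)*x-s['eef_pos'])/.05)
d=shot("scene","s1",crop=(300,80,512,240),k=3)
g=s['eef_pos']+R[:,0]*.054
print(proj(d,[g, s['eef_pos'],[.4115,.2665,.155]]))
E
```

```text
t 5.225 pos [0.4323 0.3572 0.2058] F [ 0.2 -0.1  1.2] M [ 0.73 -0.2  -0.03] w 0.0854
q [-32.6  42.3 -31.9  91.   28.9  99.5 -86.7]
toolx [-0.157 -0.694 -0.703] tooly [ 0.975 -0.221  0.001]
[ 0.05584357 -0.00451376 -0.03825115] [-0.15906442 -0.68898368 -0.70710678]
[-0.24499962 -1.07047428 -1.2119578 ]
[ 0.00950345  0.03189961 -0.08058695]
[[435.88477706 186.90476852]
 [462.7200719  177.1334287 ]
 [407.23781892 182.03133343]]
```

View pics/s1.png

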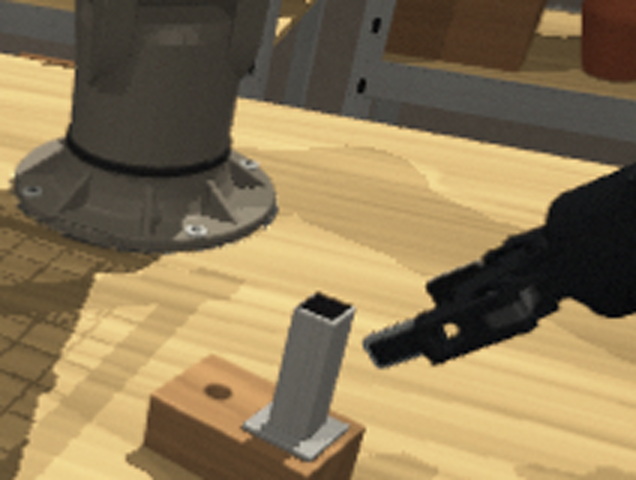

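The gripper is lined up, with the fingertips at about (390,345) in the enlarged crop and the post top at (327,308). Moving in 80 mm along the tool axis.

jog_arm(
  plan=[-0.06,-0.27,-0.3,0,0,0,-0.06,-0.27,-0.3,0,0,0,-0.06,-0.27,-0.3,0,0,0,-0.06,-0.26,-0.3,0,0,0,0,0,0,0,0,0],
)

```text
clock: 5.9
eef_pos: [0.4205, 0.3032, 0.1465]
ee_rot: [0.2, 44.8, -102.7]
force: [0.0, 1.2, 0.6]
grip_width: 0.0854
```

jog_arm(
  plan=[0,0,0,0,0,0,0,0,0,0,0,0,0,0,0,0,0,0,0,0,0,0,0,0,0,0,0,0,0,0,0,0,0,0,0,0,0,0,0,0,0,0,0,0,0,0,0,0],
  hand=1,
  squeeze=50,
)

```text
clock: 6.9
eef_pos: [0.4206, 0.3052, 0.148]
ee_rot: [0.2, 44.9, -102.6]
force: [-1.0, 1.4, 5.2]
grip_width: 0.0297
```

```bash
python3 - <<'E'
from h import *
s,R=st(); print((s['eef_pos']+R[:,0]*.054))
E
```

```text
t 6.9 pos [0.4206 0.3052 0.148 ] F [-1.   1.4  5.2] M [ 0.18  0.28 -0.19] w 0.0297
q [-29.9  43.  -31.3  98.9  31.   91.5 -88.5]
toolx [-0.154 -0.691 -0.706] tooly [ 0.975 -0.221  0.003]
[0.41227569 0.2678316  0.10984544]
```

jog_arm(
  plan=[0,0,0.15,0,0,0,0,0,0.3,0,0,0,0,0,0.5,0,0,0,0,0,0.5,0,0,0,0,0,0.5,0,0,0,0,0,0.5,0,0,0,0,0,0.2,0,0,0,0,0,0,0,0,0],
  squeeze=80,
)

```text
clock: 7.9
eef_pos: [0.4207, 0.3048, 0.2805]
ee_rot: [0.3, 44.9, -102.6]
force: [0.2, 1.6, -2.4]
grip_width: 0.0293
```

```bash
python3 - <<'E'
from h import *
s,R=st()
S=shot("scene","s2"); T=shot("top","t2")
g=s['eef_pos']+R[:,0]*.054; g[2]+=.045
u=proj(S,[g])[0];v=proj(T,[g])[0];print(u,v)
A=np.zeros((600,800,3),np.uint8)
for d,p,x in((S,u,0),(T,v,400)):
    x0,y0=int(p[0])-50,int(p[1])-60; print(x0,y0)
    c=cv2.resize(d["img"][y0:y0+150,x0:x0+100,::-1],None,fx=4,fy=4,interpolation=2); A[:600,x:x+400]=c[:600]
cv2.imwrite("pics/c2.png",A)
E
```

```text
t 7.9 pos [0.4207 0.3048 0.2805] F [ 0.2  1.6 -2.4] M [ 1.12 -0.26  0.  ] w 0.0293
q [-28.4  33.5 -33.1  95.6  27.3 102.  -82.8]
toolx [-0.154 -0.691 -0.706] tooly [ 0.975 -0.221  0.003]
[422.9772384  120.74987241] [126.78103942 246.48174502]
372 60
76 186
```

View pics/c2.png

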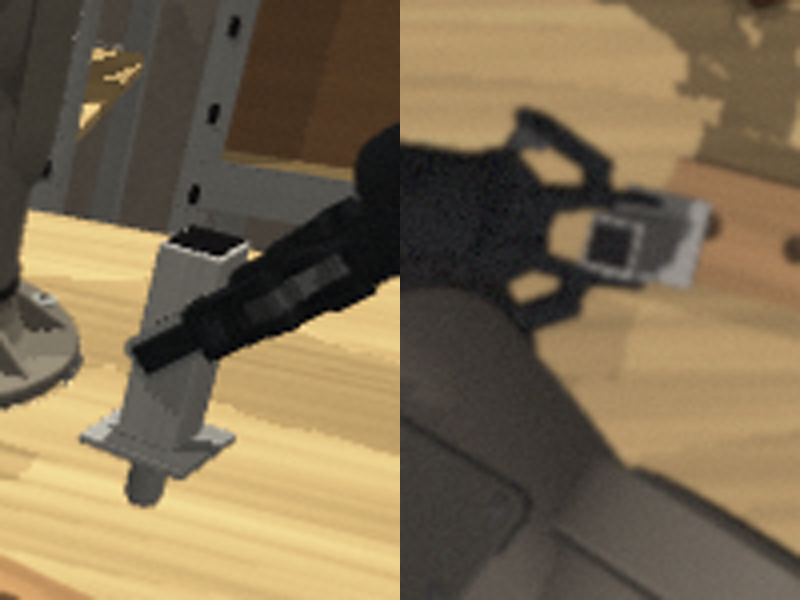

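```bash
python3 - <<'E'
from h import *
S=dict(np.load("pics/s2.npz"));T=dict(np.load("pics/t2.npz"))
s,R=st();e=s['eef_pos']; zf=e[2]-.098
a=lambda x,y:(372+x/4,60+y/4); b=lambda x,y:(76+(x-400)/4,186+y/4)
print("top in S",atz(S,a(207,242),zf+.105)-e,"T",atz(T,b(612,246),zf+.105)-e, tri(S,a(207,242),T,b(612,246))[0]-e)
print("flange S",*[atz(S,a(*p),zf+.005) -e for p in((80,437),(185,470),(236,436))])
print("flange T",*[atz(T,b(*p),zf+.005) -e for p in((712,203),(692,287))])
print("tip",proj(S,[e+[-.009,-.038,-.098-.034]]), a(145,495), "flangecentre proj",proj(S,[e+[-.009,-.038,-.098]]))
E
```

```text
t 8.0 pos [0.4206 0.3045 0.2793] F [ 0.5  0.8 -3. ] M [ 1.09 -0.29  0.01] w 0.0291
q [-28.4  33.6 -33.1  95.6  27.3 101.9 -82.8]
toolx [-0.155 -0.692 -0.705] tooly [ 0.975 -0.221  0.002]
top in S [-0.0125198  -0.03641594  0.007     ] T [-0.01054817 -0.04172417  0.007     ] [-0.01121546 -0.0388561   0.00653253]
flange S [ 0.01165294 -0.06828335 -0.093     ] [ 0.0178259  -0.01757953 -0.093     ] [-0.02719974 -0.00373889 -0.093     ]
flange T [ 0.00963216 -0.07480766 -0.093     ] [-0.04122136 -0.06252539 -0.093     ]
tip [[406.42495316 185.24300556]] (408.25, 183.75) flangecentre proj [[410.01283278 170.78597063]]
```

Post and offsets are now known in each camera's own readings, which cancels the calibration bias. Both cameras give the same TCP target, about (0.4465, −0.1205). I'll stage in front of the rack.

jog_arm(
  plan=[0.03,-0.4,-0.1,0,0,0,0.05,-0.75,-0.18,0,0,0,0.05,-0.8,-0.18,0,0,0,0.05,-0.8,-0.18,0,0,0,0.05,-0.8,-0.18,0,0,0,0.05,-0.8,-0.18,0,0,0,0.05,-0.8,-0.18,0,0,0,0.05,-0.5,-0.18,0,0,0,0.04,-0.3,-0.1,0,0,0,0,0,0,0,0,0],
)

```text
clock: 9.25
eef_pos: [0.4416, 0.0068, 0.2066]
ee_rot: [0.2, 44.9, -102.7]
force: [0.5, 0.6, -2.0]
grip_width: 0.029
```

```bash
python3 - <<'E'
from h import *
s,R=st(); r,x=turn(R,-13,45);print(r)
print((np.array([.4465,-.1205,.206])-s['eef_pos'])/.05)
S=shot("scene","s3",crop=(150,0,512,260),k=2)
E
```

```text
t 9.25 pos [0.4416 0.0068 0.2066] F [ 0.5  0.6 -2. ] M [ 1.18 -0.22 -0.03] w 0.029
q [ -6.7  25.8 -26.6 118.6  40.5  80.5 -70. ]
toolx [-0.156 -0.691 -0.705] tooly [ 0.975 -0.222  0.002]
[ 0.02846987  0.0148915  -0.03137691]
[ 0.09794724 -2.54571231 -0.01206864]
```

View pics/s3.png

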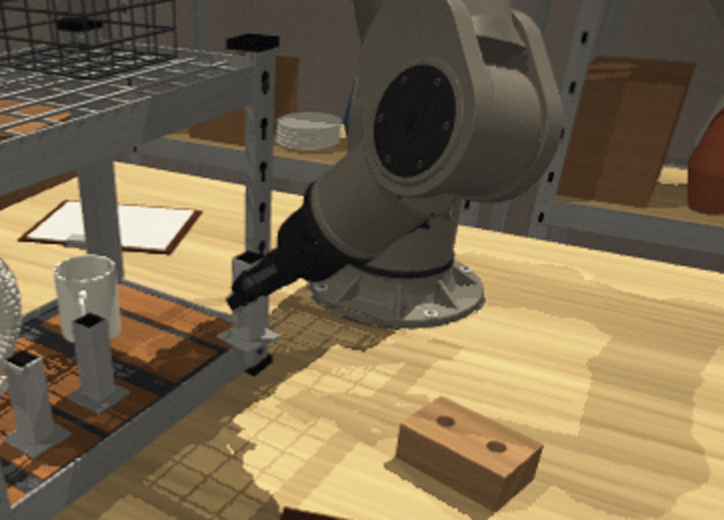

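The post is held upright in front of the empty bay, and the wrist will pass near the upper shelf's edge. Before entering, I'll fit a quick kinematic model to the logged states to check the forearm's clearance.

```bash
cat > fk.py <<'E'
from h import *
from scipy.optimize import least_squares
import itertools
Q=np.array([[57.898,24.446,4.231,92.046,-1.955,63.643,-3.844],[-33.6,35.8,-32.9,81.2,26.7,113.6,-81.4],[-32.6,42.3,-31.9,91,28.9,99.5,-86.7],[-29.9,43,-31.3,98.9,31,91.5,-88.5],[-28.4,33.5,-33.1,95.6,27.3,102,-82.8],[-6.7,25.8,-26.6,118.6,40.5,80.5,-70]])
P=np.array([[.26943,-.61861,.3033],[.4417,.3834,.3559],[.4323,.3572,.2058],[.4206,.3052,.148],[.4207,.3048,.2805],[.4416,.0068,.2066]])
X=np.array([[0,0.001,-1],[-.155,-.694,-.703],[-.157,-.694,-.703],[-.154,-.691,-.706],[-.154,-.691,-.706],[-.156,-.691,-.705]])
def fk(p,sg,q):
    h,L1,L2,Lt,a0,o1,o2,o3=p; q=np.radians(q); z=lambda t:Ro.from_euler('z',t); y=lambda t:Ro.from_euler('y',t)
    A=z(a0+sg[0]*q[0])*y(q[1]); B=A*z(sg[1]*q[2]); C=B*y(q[3]); D=C*z(sg[2]*q[4])*y(q[5])
    el=np.array([0,0,h])+B.apply([o1,0,L1]); w=el+C.apply([o2,0,L2])
    return el,w,w+D.apply([o3,0,Lt]),D.apply([0,0,1])
def fit():
    best=None
    for sg in itertools.product((1,-1),repeat=3):
        for a in(0,np.pi/2,np.pi,-np.pi/2):
            f=lambda p:np.concatenate([np.r_[fk(p,sg,q)[2]-t,.2*(fk(p,sg,q)[3]-x)] for q,t,x in zip(Q,P,X)])
            r=least_squares(f,[.35,.4,.4,.2,a,0,0,0])
            if best is None or r.cost<best[0]: best=(r.cost,sg,r.x,np.abs(r.fun).max())
    return best
E
python3 - <<'E'
from fk import *
b=fit();print(b)
from scipy.optimize import least_squares
el,w,t,x=fk(b[2],b[1],Q[-1]);print("now elbow",el,"wrist",w)
# pose at hole, stay near current q
tgt=np.array([.4465,-.1205,.206])
r=least_squares(lambda q:np.r_[(fk(b[2],b[1],q)[2]-tgt)*10,(fk(b[2],b[1],q)[3]-X[-1])*10,.0005*(q[:6]-Q[-1][:6])],Q[-1])
el,w,t,x=fk(b[2],b[1],r.x);print("hole q",r.x.round(1),"elbow",el,"wrist",w,t)
E
```

```text
(np.float64(0.0005623657721090692), (-1, -1, -1), array([ 0.25559155,  0.5879492 ,  0.47922857,  0.28846978, -0.08128298,
       -0.00498435, -0.00594672, -0.01155709]), np.float64(0.012284664108988208))
now elbow [0.25180073 0.00674832 0.78687298] wrist [0.48832309 0.20497678 0.42018778]
hole q [  3.   22.4 -20.2 123.6  51.3  70.4 -70. ] elbow [ 0.21764967 -0.03088109  0.80092089] wrist [0.48418768 0.0734475  0.41651431] [ 0.44650259 -0.12049359  0.20600287]
```

The model puts the wrist at about (0.48, 0.07, 0.42) and the forearm above 0.5 m, so both clear the shelf. Entering now.

jog_arm(
  plan=[0.01,-0.3,0,0,0,0,0.02,-0.4,0,0,0,0,0.02,-0.4,0,0,0,0,0.02,-0.4,0,0,0,0,0.02,-0.4,0,0,0,0,0.01,-0.4,0,0,0,0,0,-0.25,0,0,0,0,0,0,0,0,0,0,0,0,0,0,0,0],
)

```text
clock: 10.42
eef_pos: [0.4468, -0.1197, 0.2069]
ee_rot: [0.2, 44.9, -102.6]
force: [0.5, -0.4, -2.3]
grip_width: 0.0293
```

```bash
python3 - <<'E'
from h import *
s,R=st(); r,x=turn(R,-13,45);print(r)
S=shot("scene","s4"); T=shot("top","t4")
A=np.zeros((600,800,3),np.uint8)
A[:,:480]=cv2.resize(S["img"][90:210,190:286,::-1],(480,600),interpolation=2)
A[:,480:]=cv2.resize(T["img"][180:292,270:330,::-1],(320,600),interpolation=2)
cv2.imwrite("pics/c4.png",A)
E
```

```text
t 10.425 pos [ 0.4468 -0.1197  0.2069] F [ 0.5 -0.4 -2.3] M [ 1.16 -0.3   0.01] w 0.0293
q [  3.2  23.  -21.5 122.2  48.   73.3 -61.6]
toolx [-0.154 -0.691 -0.706] tooly [ 0.975 -0.22   0.003]
[ 0.02244621  0.02267091 -0.04573347]
```

View pics/c4.png

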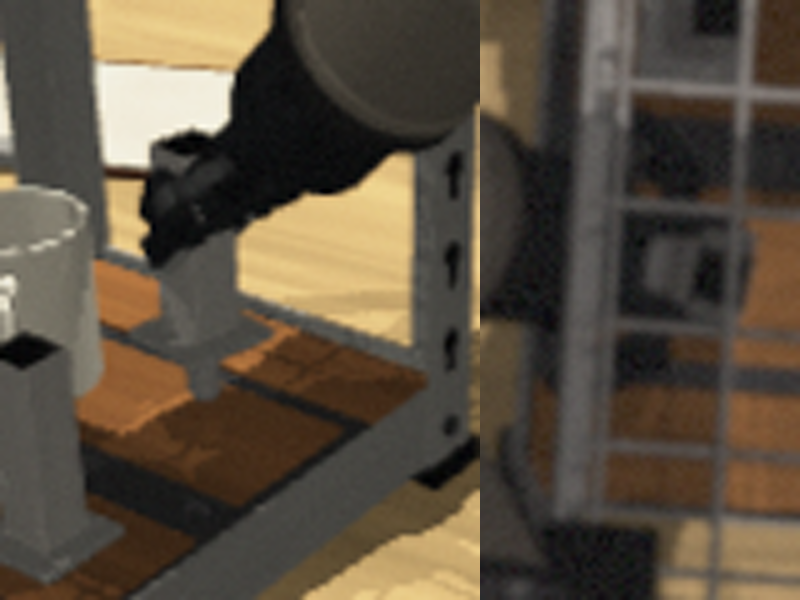

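```bash
python3 - <<'E'
from h import *
S=dict(np.load("pics/s4.npz"))
for v in(391,395,399): print(v,atz(S,(190+206/5,90+v/5),.075))
print(proj(S,[[.4372,-.157,.075],[.4372,-.157,.052]]))
E
```

```text
391 [ 0.43554101 -0.15704056  0.075     ]
395 [ 0.43893278 -0.15464031  0.075     ]
399 [ 0.44230074 -0.1522569   0.075     ]
[[230.84574494 168.47994913]
 [231.32410852 176.00830724]]
```

The spigot tip is within about 2 mm of the hole as seen by the scene camera. Descending.

jog_arm(
  plan=[0,-0.01,-0.06,0,0,0,0,0,-0.06,0,0,0,0,0,-0.06,0,0,0,0,0,-0.06,0,0,0,0,0,-0.06,0,0,0,0,0,-0.04,0,0,0,0,0,-0.04,0,0,0,0,0,-0.04,0,0,0,0,0,-0.04,0,0,0,0,0,-0.04,0,0,0],
)

```text
clock: 11.78
eef_pos: [0.4467, -0.1208, 0.1819]
ee_rot: [0.2, 44.9, -102.6]
force: [0.2, 0.8, -2.1]
grip_width: 0.0289
```

jog_arm(
  plan=[0,0,-0.04,0,0,0,0,0,-0.04,0,0,0,0,0,-0.04,0,0,0],
)

```text
clock: 12.15
eef_pos: [0.4466, -0.1208, 0.1758]
ee_rot: [0.2, 44.9, -102.6]
force: [-1.3, -1.1, -2.3]
grip_width: 0.0295
```

jog_arm(
  plan=[0,0,-0.04,0,0,0,0,0,-0.04,0,0,0,0,0,-0.04,0,0,0,0,0,0,0,0,0],
)

```text
clock: 12.65
eef_pos: [0.4466, -0.1208, 0.1698]
ee_rot: [0.2, 44.9, -102.6]
force: [-1.6, -1.2, -3.0]
grip_width: 0.0293
```

jog_arm(
  plan=[0,0,-0.04,0,0,0,0,0,-0.04,0,0,0,0,0,-0.04,0,0,0,0,0,-0.04,0,0,0,0,0,-0.04,0,0,0,0,0,-0.04,0,0,0,0,0,0,0,0,0],
)

```text
clock: 13.52
eef_pos: [0.4467, -0.1207, 0.1578]
ee_rot: [0.2, 44.9, -102.6]
force: [-1.4, -0.5, -3.3]
grip_width: 0.0296
```

jog_arm(
  plan=[0,0,-0.04,0,0,0,0,0,-0.04,0,0,0,0,0,-0.02,0,0,0,0,0,-0.02,0,0,0,0,0,0,0,0,0],
)

```text
clock: 14.15
eef_pos: [0.4467, -0.1208, 0.1519]
ee_rot: [0.2, 44.9, -102.6]
force: [-2.1, -1.8, -3.6]
grip_width: 0.0293
```

jog_arm(
  plan=[0,0,-0.02,0,0,0,0,0,-0.02,0,0,0,0,0,-0.02,0,0,0,0,0,0,0,0,0],
)

```text
clock: 14.65
eef_pos: [0.4468, -0.1209, 0.1498]
ee_rot: [0.3, 44.8, -102.6]
force: [-3.4, 1.8, 15.7]
grip_width: 0.0294
```

Upward force has risen to about 16 N at the expected height, so the flange is on the board. Releasing.

jog_arm(
  plan=[0,0,0.015,0,0,0,0,0,0,0,0,0,0,0,0,0,0,0,0,0,0,0,0,0,0,0,0,0,0,0,0,0,0,0,0,0,0,0,0,0,0,0,0,0,0,0,0,0],
  hand=0,
)

```text
clock: 15.65
eef_pos: [0.4467, -0.1208, 0.1497]
ee_rot: [0.2, 44.9, -102.6]
force: [0.8, -0.2, 0.5]
grip_width: 0.0853
```

jog_arm(
  plan=[0.03,0.14,0.14,0,0,0,0.06,0.28,0.28,0,0,0,0.06,0.28,0.28,0,0,0,0.06,0.28,0.28,0,0,0,0.03,0.4,0.1,0,0,0,0,0.6,0,0,0,0,0,0.6,0,0,0,0,0,0.6,0,0,0,0,0,0.6,0,0,0,0,0,0.4,0,0,0,0,0,0,0,0,0,0],
)

```text
clock: 17.02
eef_pos: [0.4586, 0.0899, 0.2035]
ee_rot: [0.2, 44.9, -102.5]
force: [0.4, -0.7, -0.4]
grip_width: 0.0856
```

```bash
python3 - <<'E'
from h import *
st()
S=shot("scene","s5",crop=(100,90,300,240),k=4)
print(proj(S,[[.4372,-.157,.157]]))
E
```

```text
t 17.025 pos [0.4586 0.0899 0.2035] F [ 0.4 -0.7 -0.4] M [ 0.71 -0.13  0.02] w 0.0856
q [-12.8  30.1 -28.3 112.2  37.6  85.3 -74. ]
toolx [-0.154 -0.691 -0.706] tooly [ 0.976 -0.219  0.002]
[[229.03077859 139.93619395]]
```

View pics/s5.png

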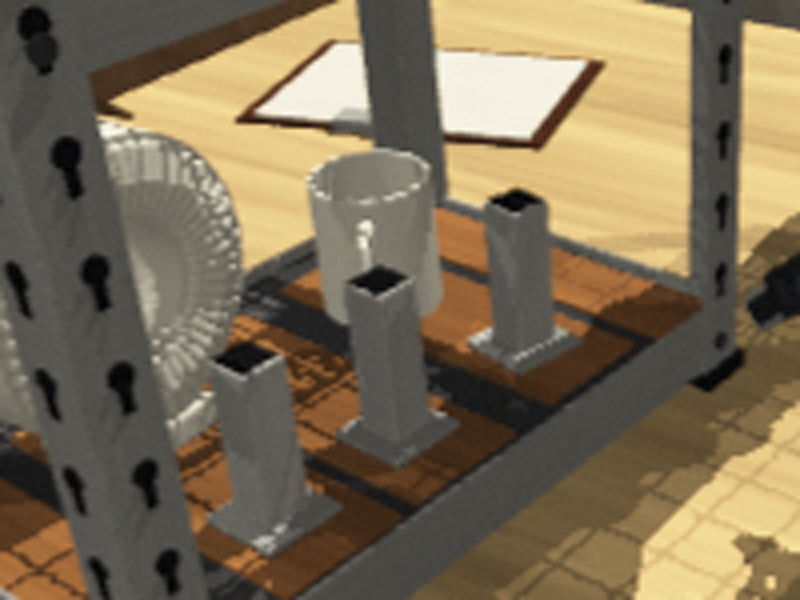

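The post stands upright with its flange flat like its neighbours. Its top is at (228.8, 140.2) in scene pixels, against (229.0, 139.9) predicted for fully home. The mug and vase have not moved.

```bash
python3 -c "
from cell import arm
print(arm.hand_in())"
```

```text
the job is handed in; nothing more can be done
None
```

The spare post is fitted in the empty bay, the one nearest the robot, and I handed the job in at about 17 s on the robot's clock. No verdict was reported.

- **Grasp and lift:** I gripped the post with the tool tilted 45° and lifted it clear of the holder. The camera check showed it upright in the gripper.
- **Fitting:** I took it in under the upper shelf. The spigot went into the hole on the first try with almost no side force. I kept hold of it until the flange met the board, at the expected height and about 16 N, then released it and backed out.
- **Last checks:** In the final picture the post's top is within 0.3 px of where it should be when fully home. The flange sits flat, the mug and vase are where they were, and the arm is clear with about zero force.
- **Not checked:** The tray was outside the final crop. The arm stayed well away from it and I saw no sign of contact.
- **Disagreement:** The two cameras differed by about 5 mm in y. I used offsets measured within each camera, and those agreed to about 1 mm.

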